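Pop the sample port open at its push-push latch

TASK

Open the wide sample-port unit for loading: with a fingertip press the ridged front edge of its grey lid all the way down once, then let go and draw back so that the lid springs up by itself. Watch that it stays standing open, and finish clear of it without pressing it shut again. Only touch the lid: the wide unit must not be lifted or shifted, the narrow unit's lid stays shut and all other things stay where they are.

Things in the scene. Friction and masses are not known exactly. Their poses are not given: they have to be found in the camera images.
- wide_port: wide sample-port unit, the one to open: white plastic unit, grey lid over its whole top, 90 mm wide (y), 110 mm deep (x), 68 mm high, about 0.9 kg, loose on rubber feet; origin at the centre of its underside, x from its front (the lid's free, ridged edge) to its back (hinge), z up; front faces the robot within 16 degrees. One unit stands before the other, either way round
- wide_port_lid (a joint): the wide unit's lid, 8 mm thick, back-hinged 64 mm above the table (rad): 0 = latched shut, 1.15 = open at its stop (front edge 92 mm higher), -0.085 = pressed in to its stop. About 3 N on the ridges moves it; press at least 6 mm there (stop at 7.5 mm). When let go it swings up in about a second and a spring holds it open. Pressed shut again it would latch again.
- wide_port_press (a point): point on the top face of the wide unit's lid, in the middle of three low ridges, 13 mm in from the lid's free front edge and 88 mm from its hinge axis; it moves with the lid (68 mm above the table while latched)
- wide_port_follower (a joint): sliding pin of the wide unit's latch, inside the case (m): 0 while latched, about +0.004 to +0.008 once the lid is pressed in fully, about -0.010 after the lid has opened; not to be touched
- narrow_port: narrow sample-port unit, to be left shut: white plastic unit, grey lid over its whole top, 50 mm wide (y), 110 mm deep (x), 68 mm high, about 0.9 kg, loose on rubber feet; origin at the centre of its underside, x from its front (the lid's free, ridged edge) to its back (hinge), z up; front faces the robot within 16 degrees. One unit stands before the other, either way round
- narrow_port_lid (a joint): the narrow unit's lid, same latch and values as the wide one; stays latched near 0
- bottle_buffer: white bottle with a green cap, 51 mm across, 98 mm high, stands to the right of the units; origin at its underside
- bottle_control: brown bottle with a red cap, 34 mm across, 62 mm high, stands to the right of the units; origin at its underside
- bottle_control2: brown bottle with a blue cap, 34 mm across, 62 mm high, stands at the left; origin at its underside
- tip_box: blue pipette tip box, 71 x 122 mm, about 53 mm high, at the back on the left; origin at its underside
- stapler: red stapler, 138 x 34 x 47 mm, lies at the back on the right; origin at its underside
- tube_8: capped blood tube lying on the table, nearer the robot than the units, 107 mm long, 18 mm thick; origin at its underside
- marker_orange: orange and white marker lying on the table, nearer the robot than the units, 138 mm long, 12 mm thick; origin at its underside

How it is judged:
By the outcome, as a careful person would: the job done as asked, in the order asked, and still so for the second after the job is handed in, with the robot touching nothing.
It also fails if it takes over 34 s, if anything falls off the work surface, if the arm or the gripper's body presses on something with over 40 N, if the wrist force passes 120 N, or if a joint passes its speed limit or range.

ROBOT

A 6-joint arm with a two-finger parallel gripper is mounted at the origin on the work surface; the furniture and walls round the work are solid. World frame = base frame: x ahead of the robot, y to its left, z up, the work surface at z = 0. Lengths are in m, angles in rad, forces in N, time in s.
With the tool pointing down it reaches from about 0.35 to 0.975 m from the base axis. Payload 4.9 kg.
Tool frame: the origin (TCP) lies at the very end of the fingers, on their centre line; the grasp point (between the pads) lies 19 mm behind it; z points along the fingers, y is the line along which they close (so a half turn about z gives the same grasp; the last joint's range is limited). The gripper opens to 85 mm and grips with 20 to 120 N. Pads are 22 mm wide; open, the fingers measure 114 mm over their backs; the gripper's body (76 mm by 85 mm) begins 54 mm behind the grasp point. The pads swing forward as they close: fully open they stand 13 mm farther back than shut.
Start: joints at [1.182, 0.053, 1.613, -0, 1.476, -0.119], TCP at [0.167, 0.602, 0.231] pointing down, gripper open.
Joint ranges: [-3.01, 3.01], [-1.01, 2.22], [0.06, 2.58], [-1.02, 4.17], [0.09, 2.62], [-3.14, 3.14]. Speed limits (rad/s): [2.57, 2.57, 3.14, 3.14, 3.14, 3.14].

INTERFACE

Orientations are given as a unit quaternion [w, x, y, z].
In Python, from plant import manip, vision, order gives the robot as it stands.
- The arm moves only by the tool play_rows, never from a script. Its argument "steps" is a list that holds one entry, the list of rows, each a list of 6 numbers: the shift along the tool's x, y, z in mm, then the turn, a rotation vector about the tool's x, y, z in degrees. A call has 1 to 12 rows; each row is the pose to reach, as a shift and turn from the pose commanded when the call began, along the tool's axes at that moment; what a row does not reach only later rows make up. A row lasts 1/12 s, in which the tool goes at most 41.7 mm and 7.16 degrees, less where a joint would pass 70% of its speed; a pose out of reach is approached as far as the arm can. A call with a gripper value outside its range is refused whole. "claw" is the gripper's target within -1 to 1 (fully open at 1, half-way at 0, shut at -1), set as the call begins (left out, the last holds). The fingers move at their own pace and stop on an object; the grip force is fixed at half the most. Time passes only in rows, so rows that repeat a pose let the fingers close. It gives the time, the measured TCP pose, the force, the opening and the grip force at its end, in the units of the state.
- manip.state(): the state, without advancing time (a new reading comes with each control period).
- vision.grab_frame(name): name is "side" or "top" or "wrist"; returns (picture, depth): 420x560x3 uint8, blue, green, red; 420x560 float32, m along the optical axis (not along the pixel's ray), 0 where there is no reading.
- vision.camera_info(name): a dict with "K" (3x3 intrinsics, pixels), "k1" (the pictures are not rectified: a ray, as slopes to the right and down, at radius r is drawn at 1 + k1 r^2 times it, then the intrinsics apply), "eye" and "orientation" of the camera in the world; the wrist camera has in their place "T_tool_cam" (4x4, takes a point from camera to tool coordinates, whose origin is the TCP and whose axes are the flange's). Camera axes: x right, y down, z forward; pixel columns grow to the right and rows downward; lengths in m; the calibration is good to about 2 mm. A picture is of the moment at which its call begins: read the wrist's pose just before it. camera_info takes no time and is no camera call.
- order.job_done(): hands the job in; it is judged then, once.
The state is a dict: "time": time; "joint_pos": joint angles; "joint_vel": joint speeds; "joint_efforts": joint torques, N m; "tool_pos": TCP position; "tool_rot": TCP orientation; "contact_force": force on the tool from outside, world axes, zero at the start; "ft_torque": the same for the moment, N m; "gripper_width": opening from 0.0 (shut) to 1.0 (fully open); "grasp_force": force on a finger pad.
Only numpy, scipy, OpenCV 4.12 (cv2) and the standard library are available. Lean on these libraries where they do the work, as an engineer would, in place of code of your own. Each camera call takes 0.05 s, during which the arm holds its last target. There are 200 camera calls.

## Working session

There is one attempt and no reset: what is moved stays moved. The work goes in short steps, Python scripts to look and compute and a tool call to move; the robot and the scene stay as the last step left them, time stands still between calls to the robot, and variables do not carry over. Pictures are saved under pics/ and viewed, at most 10 in all, crops included, and the job is handed in when it is done.

Besides the shell and the picture viewer there is one more tool, called after "Call:" as name([rows], argument=value, ...), one row to a line, values as JSON. play_rows: Moves the arm, as the interface text tells. Its arguments: {"type":"object","properties":{"steps":{"type":"array"},"claw":{"type":"number"}},"required":["steps"]}

```bash
mkdir -p pics; cat > h.py <<'E'
import numpy as np, cv2
from scipy.spatial.transform import Rotation as R
from plant import manip, vision, order
def quat(q): return R.from_quat([q[1],q[2],q[3],q[0]])
def cloud(name):
    s=manip.state(); im,d=vision.grab_frame(name); c=vision.camera_info(name)
    K=np.array(c["K"]); v,u=np.mgrid[0:420,0:560].astype(np.float32)
    p=cv2.undistortPoints(np.stack([u.ravel(),v.ravel()],1)[:,None].astype(np.float64),K,np.array([c["k1"],0,0,0.]))[:,0]
    P=np.c_[p,np.ones(len(p))]*d.reshape(-1,1)
    if name=="wrist":
        T=np.array(c["T_tool_cam"]); P=P@T[:3,:3].T+T[:3,3]; Rm=quat(s["tool_rot"]).as_matrix(); t=np.array(s["tool_pos"])
    else:
        o=np.array(c["orientation"]); Rm=o if o.shape==(3,3) else quat(o).as_matrix(); t=np.array(c["eye"])
    P=P@Rm.T+t
    P[d.ravel()==0]=np.nan
    return im,P.reshape(420,560,3)
E
python3 - <<'E'
from h import *
for n in("top","side"):
    im,P=cloud(n); cv2.imwrite(f"pics/{n}0.png",im); np.save(f"{n}0.npy",P)
print(manip.state())
E
```

```text
{'time': 0.1, 'joint_pos': array([ 1.18197773e+00,  5.32978606e-02,  1.61415427e+00, -2.22640502e-05,
        1.47598406e+00, -1.18980428e-01]), 'joint_vel': array([ 0.00087906,  0.00097277, -0.00278877,  0.00056216, -0.00120216,
        0.00072456]), 'joint_efforts': array([-2.28674274e-06, -3.94902420e+01, -3.71363819e+01, -1.42423009e-04,
        3.92306509e-03, -1.29349382e-05]), 'tool_pos': array([0.16639017, 0.60186478, 0.23018304]), 'tool_rot': array([-2.20803875e-04,  1.34509022e-01,  9.90911940e-01, -8.94998413e-04]), 'contact_force': array([-0.09440565, -0.16772648,  0.6398056 ]), 'ft_torque': array([-0.01076949,  0.03307865,  0.03910648]), 'grasp_force': 0.0, 'gripper_width': 0.9978483052408221}
```

View pics/top0.png

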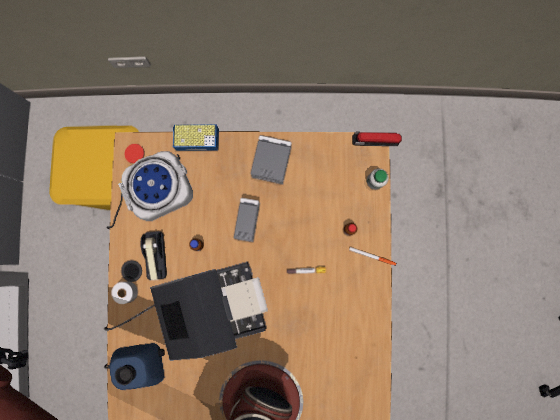

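View pics/side0.png

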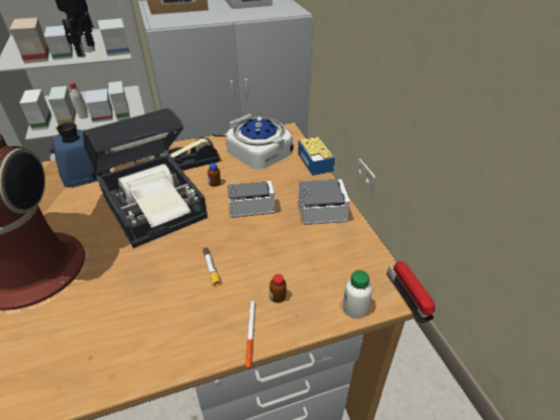

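The top view shows the wide unit at about (271,160), behind the narrow one at (247,219). Next I measure the wide lid.

```bash
python3 - <<'E'
from h import *
P=np.load("top0.npy"); im=cv2.imread("pics/top0.png")
for n,(u0,u1,v0,v1) in dict(wide=(245,300,128,192),narrow=(228,265,192,248)).items():
    Q=P[v0:v1,u0:u1]; m=(Q[...,2]>.055)&(Q[...,2]<.085)
    q=Q[m]; (c,s,a)=cv2.minAreaRect((q[:,:2]*1000).astype(np.float32)); print(n,m.sum(),c,s,a,np.median(q[:,2]))
    print(cv2.boxPoints((c,s,a)))
S=np.load("side0.npy").reshape(-1,3)
m=(S[:,2]>.062)&(S[:,2]<.085)&(S[:,0]>.45)&(S[:,0]<.9)&(abs(S[:,1])<.2)
q=S[m]; 
for l,mm in(("far",q[:,0]>.66),("near",q[:,0]<=.66)):
    if mm.sum()>5: r=cv2.minAreaRect((q[mm,:2]*1000).astype(np.float32)); print(l,mm.sum(),r,np.median(q[mm,2])); print(cv2.boxPoints(r))
big=cv2.resize(im[120:250,215:315],None,fx=6,fy=4.6*1,interpolation=cv2.INTER_CUBIC)
big=cv2.resize(im[125:250,220:310],None,fx=4.5,fy=4.5,interpolation=cv2.INTER_CUBIC); cv2.imwrite("pics/c1.png",big)
for n,u,v in(("bot2",196,244),("tip",195,137),("grn",380,177),("base",260,395),("centrifuge",155,180),("gripper",10,350)): print(n,P[v,u])
E
```

```text
wide 1352 (666.2255249023438, -25.015945434570312) (90.30931854248047, 112.48031616210938) 77.61078643798828 0.0684081879340005
[[601.60706   -57.05267  ]
 [711.468     -81.185486 ]
 [730.844       7.0207787]
 [620.98303    31.153595 ]]
narrow 768 (498.85675048828125, 39.715049743652344) (50.75017166137695, 110.67485046386719) 80.9139175415039 0.06806081349578585
[[440.20648    23.397154 ]
 [549.4926      5.9195766]
 [557.507      56.032944 ]
 [448.2209     73.51052  ]]
far 585 ((687.37939453125, -30.17233657836914), (93.19082641601562, 71.05564880371094), 77.95147705078125) 0.06676502839529497
[[642.9079    -68.32523  ]
 [712.39825   -83.15739  ]
 [731.8509      7.9805603]
 [662.36053    22.812714 ]]
near 1054 ((554.2056274414062, 63.23943328857422), (209.26205444335938, 270.7262878417969), 0.9261115789413452) 0.06691975336587946
[[447.4004  196.89375]
 [451.77612 -73.79717]
 [661.01086 -70.41489]
 [656.63513 200.27603]]
bot2 [0.43256683 0.17308371 0.06334613]
tip [0.72885138 0.1870528  0.04951765]
grn [ 0.61021341 -0.31357456  0.09906062]
base [ 0.09192304 -0.01322421  0.27105764]
centrifuge [0.60033655 0.28261734 0.09492566]
gripper [0.17249537 0.56218241 0.31142237]
```

View pics/c1.png

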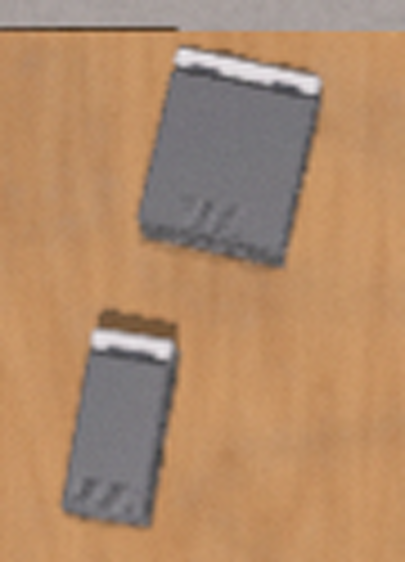

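```bash
python3 - <<'E'
from h import *
a=np.array([.1664,.6019]); b=np.array([.624,-.016])
for n in("top","side"):
    Q=np.load(n+"0.npy").reshape(-1,3); Q=Q[np.isfinite(Q[:,0])]
    t=np.clip((Q[:,:2]-a)@(b-a)/((b-a)@(b-a)),0,1); d=np.linalg.norm(Q[:,:2]-(a+t[:,None]*(b-a)),axis=1)
    m=(d<.09)&(t>.2)&(Q[:,2]<.6); q=Q[m]; i=np.argsort(-q[:,2])[:5]; print(n,q[i])
    m=(np.hypot(Q[:,0],Q[:,1])>.15)&(Q[:,1]>-.1)&(Q[:,1]<.5)&(Q[:,0]>.0)&(Q[:,0]<.75); q=Q[m]; i=np.argsort(-q[:,2])[:300:60]; print(q[i])
s=manip.state(); Rt=quat(s["tool_rot"])
print("tool shift mm",Rt.inv().apply(np.array([.624,-.016,.23])-s["tool_pos"])*1000, Rt.as_matrix().round(3))
E
```

```text
top [[0.33409438 0.22474516 0.20346535]
 [0.33638155 0.2231281  0.20039718]
 [0.33386559 0.22808948 0.20000136]
 [0.33127283 0.23123668 0.19716823]
 [0.33351599 0.23207225 0.19415184]]
[[0.10772963 0.40532328 0.59067579]
 [0.11238775 0.38763438 0.58560662]
 [0.11146462 0.36127457 0.58314636]
 [0.11675697 0.42544767 0.58023316]
 [0.11413712 0.38579632 0.57796387]]
side [[0.32974734 0.23115886 0.13046616]
 [0.32733604 0.23551854 0.12844876]
 [0.32681467 0.23549642 0.12559358]
 [0.3287221  0.23228842 0.12409799]
 [0.32629215 0.23558618 0.12266538]]
[[0.1969774  0.10176363 0.24561236]
 [0.33071448 0.15238141 0.24414458]
 [0.1849672  0.10022811 0.24378523]
 [0.30625259 0.12194071 0.24349318]
 [0.22384292 0.11544385 0.24332163]]
tool shift mm [-605.75747865 -473.51946632    0.93184098] [[-0.964  0.267 -0.001]
 [ 0.267  0.964 -0.002]
 [ 0.    -0.002 -1.   ]]
```

Call:
play_rows([
  [[-337, -116, -90, 0, 0, 0], [-337, -116, -90, 0, 0, 0], [-337, -116, -90, 0, 0, 0], [-337, -116, -90, 0, 0, 0], [-337, -116, -90, 0, 0, 0], [-337, -116, -90, 0, 0, 0], [-337, -116, -90, 0, 0, 0], [-337, -116, -90, 0, 0, 0], [-337, -116, -90, 0, 0, 0], [-337, -116, -90, 0, 0, 0]],
], claw=-1)

```text
time: 0.93
tool_pos: [0.4652, 0.3974, 0.3228]
tool_rot: [0.002, 0.138, 0.99, 0.0]
contact_force: [0.7, 0.3, -0.4]
gripper_width: 0.001
grasp_force: 0.0
```

Call:
play_rows([
  [[-269, -358, 90, 0, 0, -3], [-269, -358, 90, 0, 0, -3], [-269, -358, 90, 0, 0, -3], [-269, -358, 90, 0, 0, -3], [-269, -358, 90, 0, 0, -3], [-269, -358, 90, 0, 0, -3], [-269, -358, 90, 0, 0, -3], [-269, -358, 90, 0, 0, -3], [-269, -358, 90, 0, 0, -3], [-269, -358, 90, 0, 0, -3], [-269, -358, 90, 0, 0, -3], [-269, -358, 90, 0, 0, -3]],
])

```text
time: 1.93
tool_pos: [0.6244, -0.0214, 0.228]
tool_rot: [-0.002, 0.111, 0.994, -0.001]
contact_force: [0.0, 0.6, -0.8]
gripper_width: -0.001
grasp_force: 0.0
```

```bash
python3 - <<'E'
from h import *
im,P=cloud("wrist"); np.save("w1.npy",P); cv2.imwrite("pics/w1.png",im); s=manip.state(); print(s["time"],s["tool_pos"],s["gripper_width"],s["contact_force"],quat(s["tool_rot"]).as_matrix().round(3))
Q=P.reshape(-1,3); m=(Q[:,2]>.06)&(Q[:,2]<.075)&(Q[:,0]>.58)&(Q[:,0]<.8)&(abs(Q[:,1])<.15); q=Q[m]; r=cv2.minAreaRect((q[:,:2]*1000).astype(np.float32)); print(m.sum(),r,cv2.boxPoints(r),np.median(q[:,2]))
E
```

```text
1.9833 [ 0.62391883 -0.01859016  0.22880871] 0.0002003735078817935 [-0.41639251 -0.19426337 -0.08489541] [[-0.975  0.22  -0.004]
 [ 0.22   0.975  0.   ]
 [ 0.004 -0.    -1.   ]]
10473 ((667.5308227539062, -24.253177642822266), (90.06678009033203, 111.04871368408203), 77.70664978027344) [[603.6912    -56.431885 ]
 [712.19366   -80.07604  ]
 [731.3704      7.9255295]
 [622.868      31.569687 ]] 0.0679226829777205
```

View pics/w1.png

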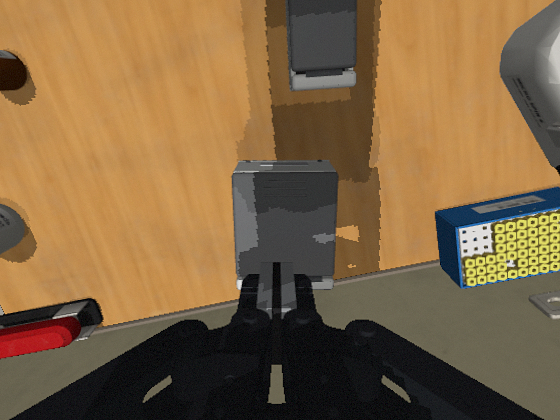

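The wrist view shows the lid square under the fingers, with its front edge at about row 165. The press point is about (0.626,-0.015). I'll descend to just above the lid.

Call:
play_rows([
  [[-1, 2, 36, 0, 0, 0], [-1, 2, 72, 0, 0, 0], [-1, 2, 108, 0, 0, 0], [-1, 2, 130, 0, 0, 0], [-1, 2, 145, 0, 0, 0], [-1, 2, 145, 0, 0, 0], [-1, 2, 145, 0, 0, 0], [-1, 2, 145, 0, 0, 0]],
])

```text
time: 2.65
tool_pos: [0.6266, -0.0135, 0.088]
tool_rot: [0.001, 0.108, 0.994, 0.0]
contact_force: [0.3, -0.6, 1.0]
gripper_width: 0.001
grasp_force: 0.0
```

```bash
python3 - <<'E'
from h import *
s=manip.state(); print(s["tool_pos"],s["contact_force"])
im,P=cloud("side"); S=P; 
cv2.imwrite("pics/s1.png",cv2.resize(im[130:250,220:380],None,fx=5,fy=5,interpolation=cv2.INTER_CUBIC))
E
```

```text
[ 0.62658175 -0.01350126  0.08796762] [ 0.25819004 -0.62174878  1.03181535]
```

View pics/s1.png

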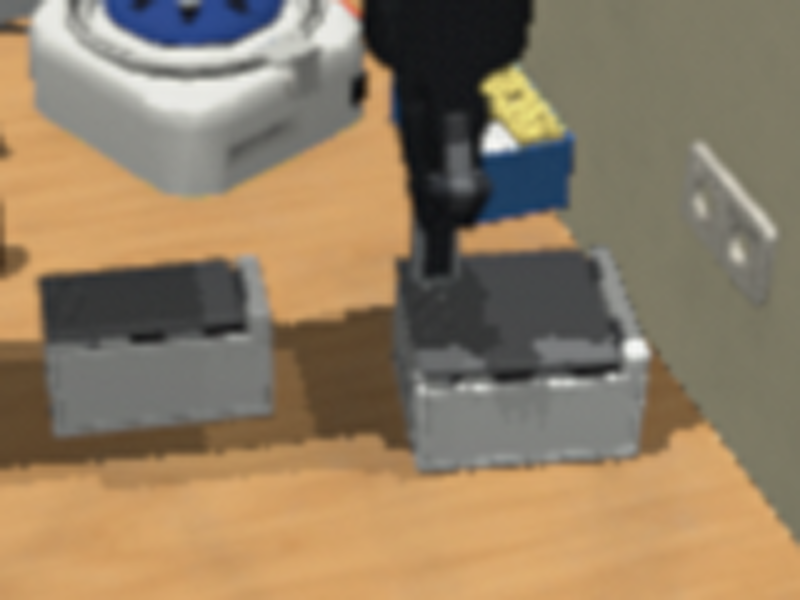

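The fingertip is above the ridges (crop (430,275)), near the front edge and clear of the lid. Now I press in small steps and watch the force.

Call:
play_rows([
  [[0, 0, 8, 0, 0, 0], [0, 0, 14, 0, 0, 0], [0, 0, 17, 0, 0, 0], [0, 0, 17, 0, 0, 0], [0, 0, 17, 0, 0, 0]],
])

```text
time: 3.12
tool_pos: [0.6255, -0.0143, 0.069]
tool_rot: [-0.0, 0.109, 0.994, 0.0]
contact_force: [0.7, 0.8, -0.4]
gripper_width: -0.003
grasp_force: 0.0
```

Call:
play_rows([
  [[0, 0, 2, 0, 0, 0], [0, 0, 4, 0, 0, 0], [0, 0, 4, 0, 0, 0], [0, 0, 4, 0, 0, 0]],
])

```text
time: 3.45
tool_pos: [0.6259, -0.0144, 0.0657]
tool_rot: [0.0, 0.109, 0.994, -0.0]
contact_force: [-0.8, -0.5, 3.8]
gripper_width: -0.005
grasp_force: 1.4
```

Call:
play_rows([
  [[0, 0, 1, 0, 0, 0], [0, 0, 2, 0, 0, 0], [0, 0, 3, 0, 0, 0], [0, 0, 3, 0, 0, 0], [0, 0, 3, 0, 0, 0]],
])

```text
time: 3.87
tool_pos: [0.6259, -0.0143, 0.0623]
tool_rot: [0.0, 0.109, 0.994, -0.0]
contact_force: [-0.2, 0.6, 2.0]
gripper_width: 0.003
grasp_force: 1.5
```

Call:
play_rows([
  [[0, 0, 1, 0, 0, 0], [0, 0, 1, 0, 0, 0], [0, 0, 1, 0, 0, 0]],
])

```text
time: 4.12
tool_pos: [0.6259, -0.0143, 0.0614]
tool_rot: [0.0, 0.109, 0.994, -0.0]
contact_force: [0.4, -0.5, 3.3]
gripper_width: -0.003
grasp_force: 1.5
```

Call:
play_rows([
  [[0, 0, 1, 0, 0, 0], [0, 0, 1, 0, 0, 0], [0, 0, 1, 0, 0, 0]],
])

```text
time: 4.37
tool_pos: [0.626, -0.0143, 0.0608]
tool_rot: [0.0, 0.108, 0.994, -0.0]
contact_force: [-1.1, -0.9, 5.4]
gripper_width: -0.002
grasp_force: 2.6
```

Call:
play_rows([
  [[0, 0, 1, 0, 0, 0], [0, 0, 1, 0, 0, 0], [0, 0, 1, 0, 0, 0]],
])

```text
time: 4.62
tool_pos: [0.626, -0.0143, 0.0605]
tool_rot: [0.0, 0.108, 0.994, -0.0]
contact_force: [-3.5, -0.1, 8.3]
gripper_width: -0.002
grasp_force: 4.3
```

The force is rising at 60.5 mm, so the lid is at its stop. I'll let go upward and draw back towards the robot.

Call:
play_rows([
  [[2, 0, -30, 0, 0, 0], [25, 0, -60, 0, 0, 0], [60, 0, -80, 0, 0, 0], [95, 0, -100, 0, 0, 0], [125, 0, -120, 0, 0, 0], [150, 0, -150, 0, 0, 0], [150, 0, -180, 0, 0, 0], [150, 0, -180, 0, 0, 0], [150, 0, -180, 0, 0, 0], [150, 0, -180, 0, 0, 0], [150, 0, -180, 0, 0, 0], [150, 0, -180, 0, 0, 0]],
])

```text
time: 5.62
tool_pos: [0.4786, 0.0181, 0.2371]
tool_rot: [-0.002, 0.109, 0.994, 0.0]
contact_force: [-0.8, -0.3, -0.6]
gripper_width: -0.0
grasp_force: 0.0
```

Call:
play_rows([
  [[0, 0, 0, 0, 0, 0], [0, 0, 0, 0, 0, 0], [0, 0, 0, 0, 0, 0], [0, 0, 0, 0, 0, 0], [0, 0, 0, 0, 0, 0], [0, 0, 0, 0, 0, 0], [0, 0, 0, 0, 0, 0], [0, 0, 0, 0, 0, 0], [0, 0, 0, 0, 0, 0], [0, 0, 0, 0, 0, 0], [0, 0, 0, 0, 0, 0], [0, 0, 0, 0, 0, 0]],
])

```text
time: 6.62
tool_pos: [0.4793, 0.0181, 0.2393]
tool_rot: [0.0, 0.109, 0.994, -0.0]
contact_force: [-0.5, 0.2, -0.1]
gripper_width: 0.001
grasp_force: 0.0
```

```bash
python3 - <<'E'
from h import *
im,P=cloud("side"); s=manip.state(); print(s["time"],s["tool_pos"],s["contact_force"])
cv2.imwrite("pics/s2.png",cv2.resize(im[110:320,200:440],None,fx=2.8,fy=2.8,interpolation=cv2.INTER_CUBIC))
q=P.reshape(-1,3); m=(q[:,0]>.62)&(q[:,0]<.76)&(q[:,1]>-.1)&(q[:,1]<.04)&(q[:,2]<.2); print("max z wide",np.nanmax(q[m,2]))
E
```

```text
6.6667 [0.47924544 0.01809929 0.23931013] [ 0.49909853 -0.01703199 -0.20595329]
max z wide 0.15755958332187092
```

View pics/s2.png

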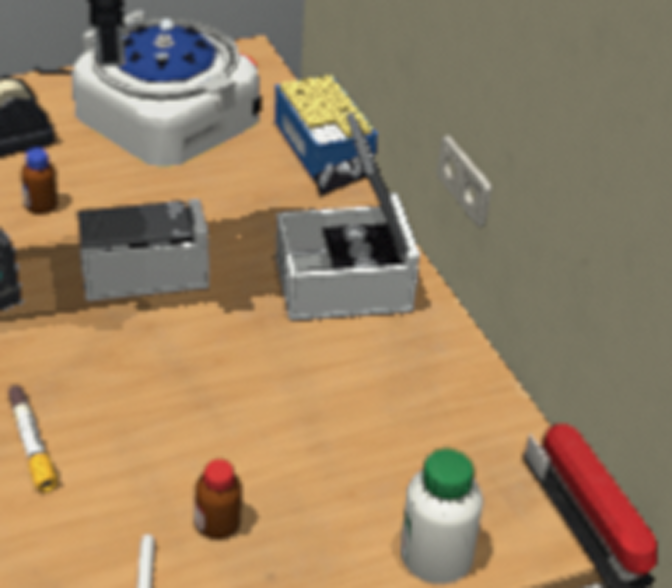

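The wide lid is standing open (crop (370,180), top about 0.158 m) and the narrow lid is shut. I'll wait a moment, confirm it's still open and hand in.

Call:
play_rows([
  [[0, 0, -20, 0, 0, 0], [0, 0, -20, 0, 0, 0], [0, 0, -20, 0, 0, 0], [0, 0, -20, 0, 0, 0], [0, 0, -20, 0, 0, 0], [0, 0, -20, 0, 0, 0], [0, 0, -20, 0, 0, 0], [0, 0, -20, 0, 0, 0], [0, 0, -20, 0, 0, 0], [0, 0, -20, 0, 0, 0], [0, 0, -20, 0, 0, 0], [0, 0, -20, 0, 0, 0]],
])

```text
time: 7.67
tool_pos: [0.4793, 0.0181, 0.2593]
tool_rot: [0.0, 0.109, 0.994, 0.0]
contact_force: [-0.1, 0.6, -0.3]
gripper_width: -0.005
grasp_force: 0.0
```

```bash
python3 - <<'E'
from h import *
im,P=cloud("side"); q=P.reshape(-1,3); m=(q[:,0]>.62)&(q[:,0]<.76)&(q[:,1]>-.1)&(q[:,1]<.04)&(q[:,2]<.2); z=np.nanmax(q[m,2]); print(z)
if z>.15: print(order.job_done())
E
```

```text
0.15778652911086344
the job is handed in; nothing more can be done
None
```

I pressed the wide unit's lid to its stop once; it sprang up and was still standing open over a second later, with the arm clear and the narrow lid shut, and the job is handed in at about 7.7 s.

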